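Set a bench supply's output lever to the third click

ROBOT

A 6-joint arm with a two-finger parallel gripper is mounted at the origin on the work surface. World frame = base frame: x ahead of the robot, y to its left, z up, the work surface at z = 0. Lengths are in m, angles in degrees, forces in N, time in s.
With the tool pointing down it reaches from about 0.3 to 0.85 m from the base axis. Payload 4.2 kg.
Tool frame: the origin (TCP) lies on the centre line of the jaws, within the pads' length; the fingertips stand 19 mm ahead of it and the grasp point (between the pads) is the TCP; x points along the fingers, y is the direction in which the jaws open and shut, and the axes are right-handed (so a half turn about x gives the same grasp; the last joint's range is limited). The gripper opens to 91 mm and grips with 3 to 60 N. Pads are 32 mm wide; open, the fingers measure 118 mm over their backs; the gripper's body (76 mm by 178 mm) begins 60 mm behind the grasp point.
Start: joints at [63.827, 18.312, 89.639, -0, 72.044, -1.146], TCP at [0.243, 0.521, 0.233] pointing down, gripper open.
Joint ranges: [-177.97, 177.97], [-48.28, 115.42], [12.27, 149.76], [-77.06, 257.06], [2.81, 150.46], [-146.56, 146.56]. Speed limits (degrees/s): [147.25, 147.25, 180, 180, 180, 180].

INTERFACE

Orientations are given as a 3x3 rotation matrix whose columns are the frame's x, y, z axes.
In Python, from plant import manip, vision, close_job gives the robot as it stands.
- The arm moves only by the tool move_arm, never from a script. Its argument "commands" is a list of rows, each an object with "offset": the shift along the tool's x, y, z in m, a list of three; "turn": the turn, a rotation vector about the tool's x, y, z in rad, a list of three. In form: [{"offset": [dx, dy, dz], "turn": [ax, ay, az]}, ...]. A call has exactly 10 rows; each row is the pose to reach, as a shift and turn from the pose commanded when the call began, along the tool's axes at that moment; what a row does not reach only later rows make up. A row lasts 1/8 s, in which the tool goes at most 62.5 mm and 10.7 degrees, less where a joint would pass 70% of its speed; a pose out of reach is approached as far as the arm can. A call with a gripper value outside its range is refused whole. "claw" is the opening, from 0 (shut) to 1 (fully open), set as the call begins (left out, the last holds). The fingers move at their own pace and stop on an object; "newtons" is the grip in N (left out, the last holds). Time passes only in rows, so rows that repeat a pose let the fingers close, or fill a call up. It gives the time, the measured TCP pose, the force and the opening at its end, in the units of the state.
- manip.sense(): the state, without advancing time (a new reading comes with each control period).
- vision.capture(name): name is "side" or "top"; returns (picture, depth): 384x512x3 uint8, red, green, blue; 384x512 float32, m along the optical axis (not along the pixel's ray), 0 where there is no reading.
- vision.get_calibration(name): a dict with "K" (3x3 intrinsics, pixels), "R" (3x3) and "t" (3): a world point X has camera coordinates R X + t. Camera axes: x right, y down, z forward; pixel columns grow to the right and rows downward; lengths in m; the calibration is good to about 2 mm. A picture is of the moment at which its call begins. get_calibration takes no time and is no camera call.
- close_job(): hands the job in, once; it reports no verdict.
Trained networks look in the newest picture that a camera, given by its name, has taken for a name from the list of things; names that differ only in an ending like _2 or _b are one class to them, and where a whole thing is asked for, a point or a joint stands for the part that bears it (a point fixed in the world has none). Each returns a list of dicts, best first, with "score" (0 to 1); they miss things now and then, are a little off and sometimes report something else, mostly with a low value. They report only what shows in the picture. A call takes as long as a camera call.
- vision.find_in(thing, camera): "box" ([left, top, right, bottom] in pixels, round what is visible of it).
- vision.mark_of(thing, camera): "location" ([column, row] in pixels: a listed point, or the origin of a listed thing).
The state is a dict: "time_s": time; "joints": joint angles; "qd": joint speeds; "joint_efforts": joint torques, N m; "position": TCP position; "tool_rot": TCP orientation; "wrist_force": force on the tool from outside, world axes, zero at the start; "moment": the same for the moment, N m; "opening": finger opening in m.
Only numpy, scipy, OpenCV 4.12 (cv2) and the standard library are available. Lean on these libraries where they do the work, as an engineer would, in place of code of your own. Each camera call takes 0.05 s, during which the arm holds its last target.

TASK

Before the bench supply is plugged in, set its output lever by feel: with a fingertip, push the lever's knob all the way back to its off stop (the red marks at the front of the slot), then push it forward, away from the front panel, counting the clicks, and leave it resting in the third notch from off without ever going past that notch. Only push the knob, never take it between the fingers; leave the parts and tools that lie on and around the supply exactly where they are, and finish with the hand clear of everything.

Things in the scene. Friction and masses are not known exactly. Their poses are not given: they have to be found in the camera images.
- supply: bench supply, a fixed grey steel box 200 mm deep (its x), 240 wide (y), 105 tall. Origin: centre of its underside, on the table. Its x axis points from its front panel (switch, lamp, two terminals sticking out 22 mm), turned to the robot within 35 degrees, to its rear; z up. In the middle of its flat top (y = 0) a slot runs along x in an aluminium plate 124 by 66 mm.
- off_mark (a point): point in the slot level with the supply's top, between the red pair of tick marks near the front panel: the lever's off place, 42 mm in front of the supply's centre. Its axes are the supply's. Black pairs of ticks every 14 mm to the rear (+x) show notches 1 to 6.
- knob (a point): centre of the lever's black knob, 131 mm above the table. The knob is a block 16 mm along the slot, 26 mm across it and 24 mm tall (underside 14 mm, top 38 mm above the supply's top), with a white line across its top, on a thin flat steel stem. At joint value q it stands q behind off_mark (+x), and 26 mm above it.
- lever (a joint): how far the lever is from off, in m, growing to the supply's rear (+x). A sprung detent holds it at 0 (off, a hard stop), then in notches 14 mm apart: 0.014, 0.028, 0.042 .. 0.084 (the far stop). It takes about 7 to 10 N to leave a notch; 7 mm on, half-way, it lets go and jumps by itself into the next, so the push builds up, then vanishes at each click. Starts in notch 1 or 2; stays where left.
- pliers: loose combination pliers with black handles, 200 mm long (x axis, jaws to +x), 62 mm wide and 14 mm high, on the table at the supply's left side (its +y). Origin: middle, underside. To be left alone.
- ballast: loose dark grey potted module 112 by 62 by 40 mm with four mounting ears, on the table at the supply's right side (its -y). Origin: centre of its underside. To be left alone.
- grommet: loose black rubber grommet, a ring of 44 mm outer diameter and 10 mm height lying on the supply's top some 80 mm to the left (+y) of the slot. Origin: centre of its underside. To be left alone.
- screwdriver: loose screwdriver 160 mm long (x axis) and under 35 mm high, on the table behind the supply. Origin: underside. To be left alone.

How it is judged (in metres and radians):
On the way, in this order (a step that is already met when the one before it is completed fails the run):
1. the lever is back at its off stop (value of joint lever below 0.003 m), for 0.1 s.
2. the lever rests in the third notch (value of joint lever between 0.039 and 0.045 m), for 0.3 s.
At the end, for the whole second after the job is handed in: the lever rests in the third notch from off (within 3 mm of 42 mm, not moving), and the pliers, module, grommet and screwdriver lie within 10 mm of where they started (all of step 2 and velocity of joint lever between -0.005 and 0.005 m/s and distance of each of pliers, ballast, grommet, screwdriver from where it was at the start of the episode below 0.01 m); the robot touches nothing.
It fails at once if the lever clicks past the third notch (value of joint lever above 0.05 m).
It fails at once if the knob is taken between the fingers (x of the grasp point in the frame of knob between -0.01 and 0.01 m and y of the grasp point in the frame of knob between -0.012 and 0.012 m and z of the grasp point in the frame of knob between -0.03 and 0.02 m).
It fails at once if a loose part or tool is lifted or shoved away (more than 10 mm) (distance of any of pliers, ballast, grommet, screwdriver from where it was at the start of the episode above 0.01 m).
It also fails if it takes over 64 s, if anything falls off the work surface, if the arm or the gripper's body presses on something with over 40 N, if the wrist force passes 120 N, or if a joint passes its speed limit or range.

## Working session

There is one attempt and no reset: what is moved stays moved. The work goes in short steps, Python scripts to look and compute and a tool call to move; the robot and the scene stay as the last step left them, time stands still between calls to the robot, and variables do not carry over. Pictures are saved under pics/ and viewed, and the job is handed in when it is done.

Besides the shell and the picture viewer there is one more tool, called after "Emit:" as name(argument=value, ...), one argument or row to a line, values as JSON. move_arm: Moves the arm, as the interface text tells. Its arguments: {"type":"object","properties":{"commands":{"type":"array","items":{"type":"object","properties":{"offset":{"type":"array","items":{"type":"number"}},"turn":{"type":"array","items":{"type":"number"}}}}},"claw":{"type":"number"},"newtons":{"type":"number"}},"required":["commands"]}

```bash
mkdir -p pics; ls
cat > h.py <<'E'
import numpy as np,cv2
from plant import manip,vision,close_job
def cap(n,f=None):
    p,d=vision.capture(n)
    if f: cv2.imwrite('pics/'+f,p[:,:,::-1])
    return p,d
def ray(n,uv,z):
    c=vision.get_calibration(n);K,R,t=map(np.array,(c['K'],c['R'],c['t']))
    d=R.T@np.linalg.inv(K)@np.array([uv[0],uv[1],1.]);o=-R.T@t
    return o+d*(z-o[2])/d[2]
def cloud(n,d):
    c=vision.get_calibration(n);K,R,t=map(np.array,(c['K'],c['R'],c['t']))
    v,u=np.mgrid[:d.shape[0],:d.shape[1]]
    P=np.stack([u,v,np.ones_like(u)],-1)@np.linalg.inv(K).T*d[...,None]
    return (P-t)@R
E
python3 - <<'E'
from h import *
np.set_printoptions(precision=4,suppress=True)
s=manip.sense()
for k,v in s.items(): print(k,np.array(v))
for n in('side','top'):
    p,d=cap(n,n+'0.png'); np.save(n+'0.npy',d)
    print(n,vision.get_calibration(n))
    for th in('off_mark','knob','supply'):
        r=vision.mark_of(th,n)[:2]; print(th,r)
        z={'off_mark':.105,'knob':.131,'supply':0}[th]
        for q in r: print(ray(n,q['location'],z))
E
```

```text
pics
time_s 0.0
joints [63.8285 18.3516 89.7047 -0.0009 72.0419 -1.1467]
qd [ 0.0317 -0.0027 -0.0492 -0.0951  0.0687  0.0308]
joint_efforts [  0.0002 -41.246  -23.1972   0.0727   0.0458  -0.0002]
position [0.243  0.5206 0.2321]
tool_rot [[-0.0007  0.423   0.9061]
 [-0.0015  0.9061 -0.423 ]
 [-1.     -0.0017 -0.    ]]
wrist_force [-0.3588  0.0027 -0.8878]
moment [-0.0609  0.0264  0.0228]
opening 0.09140772837511718
side {'K': array([[352.1562,   0.    , 247.9327],
       [  0.    , 352.1562, 188.4134],
       [  0.    ,   0.    ,   1.    ]]), 'R': array([[ 0.8732, -0.4871,  0.0179],
       [-0.2335, -0.4502, -0.8619],
       [ 0.4279,  0.7484, -0.5068]]), 't': array([-0.5091,  0.2644,  0.6328])}
off_mark [{'location': [205.2, 186.6], 'score': 0.79}]
[0.5254 0.1242 0.105 ]
knob [{'location': [208.6, 179.9], 'score': 0.67}]
[0.5293 0.1091 0.131 ]
supply [{'location': [224.3, 222.7], 'score': 0.75}]
[0.562  0.0922 0.    ]
top {'K': array([[367.2476,   0.    , 252.276 ],
       [  0.    , 367.2476, 194.7416],
       [  0.    ,   0.    ,   1.    ]]), 'R': array([[-0.0149, -0.9994, -0.0318],
       [-0.987 ,  0.0197, -0.1593],
       [ 0.1599,  0.029 , -0.9867]]), 't': array([0.0799, 0.6108, 0.8467])}
off_mark [{'location': [227.0, 234.3], 'score': 0.95}, {'location': [332.8, 248.1], 'score': 0.67}]
[0.5139 0.126  0.105 ]
[ 0.4795 -0.1097  0.105 ]
knob [{'location': [231.0, 228.8], 'score': 0.59}]
[0.5244 0.1146 0.131 ]
supply [{'location': [238.9, 222.8], 'score': 0.61}]
[0.5484 0.1059 0.    ]
```

Run:
```python
import cv2
a=cv2.imread('pics/top0.png');cv2.imwrite('pics/top0c.png',cv2.resize(a[130:330,120:380],None,fx=3,fy=3,interpolation=2))
```

```text
(no output)
```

View pics/top0c.png

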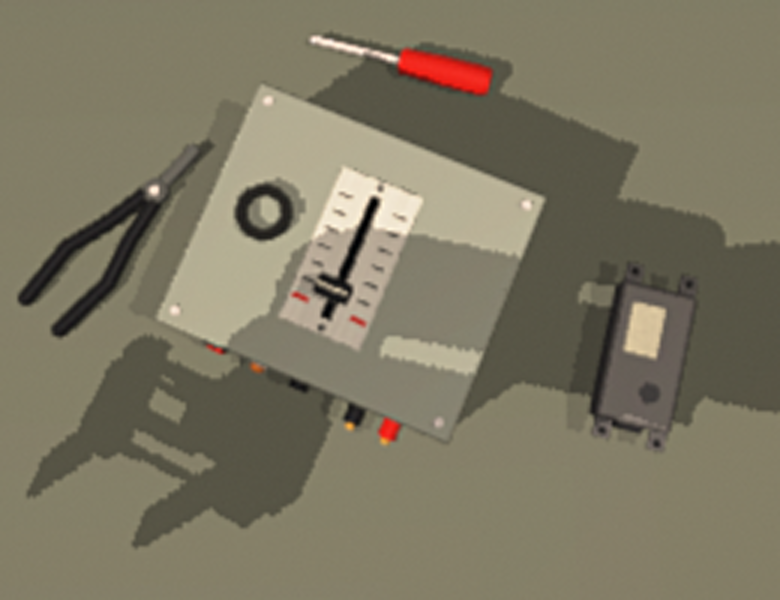

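View pics/side0.png

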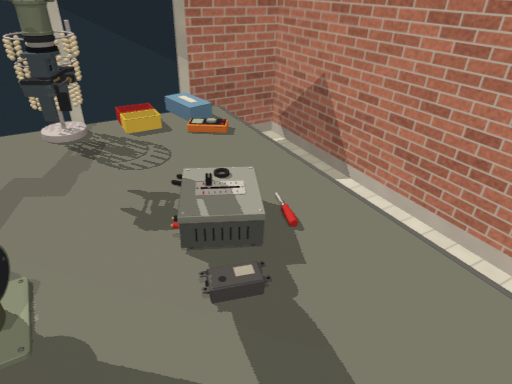

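Run:
```python
from h import *
np.set_printoptions(precision=4,suppress=True)
d=np.load('top0.npy');P=cloud('top',d)
m=(abs(P[...,2]-.105)<.006)&(P[...,0]>.35)&(P[...,0]<.75)&(abs(P[...,1])<.3)
n,l,st,c=cv2.connectedComponentsWithStats(m.astype(np.uint8)); k=1+st[1:,4].argmax()
Q=P[l==k]; print(len(Q),np.median(Q[:,2]))
r=cv2.minAreaRect((Q[:,:2]*1000).astype(np.float32)); print(r); 
cn=[ray('top',(x/3+120-.33,y/3+130-.33),.105) for x,y in((262,83),(545,198),(447,441),(157,321))]
cn=np.array(cn);print(cn,cn.mean(0))
for i in range(4):
    e=cn[(i+1)%4]-cn[i];print(np.linalg.norm(e),np.degrees(np.arctan2(e[1],e[0])))
K=P[(P[...,2]>.125)&(P[...,2]<.16)&(P[...,0]>.45)&(P[...,0]<.6)&(abs(P[...,1]-.12)<.06)]
print(len(K),K.mean(0),np.median(K[:,2]),K.min(0),K.max(0))
a=cv2.imread('pics/top0.png');cv2.imwrite('pics/top0d.png',cv2.resize(a[180:250,205:270],None,fx=8,fy=8,interpolation=2))
```

```text
8751 0.10523644150625991
((556.9256591796875, 103.55032348632812), (240.0063018798828, 200.25686645507812), 66.61653137207031)
[[ 0.694   0.1722  0.105 ]
 [ 0.5988 -0.0443  0.105 ]
 [ 0.4192  0.0341  0.105 ]
 [ 0.5106  0.251   0.105 ]] [0.5557 0.1033 0.105 ]
0.23649375205582537 -113.71810474949557
0.195986902090073 156.41999880820043
0.23534376727815853 67.1392152302137
0.19951447584361062 -23.244623850373998
96 [0.5304 0.1139 0.1425] 0.14332047897451394 [0.5195 0.1008 0.1281] [0.5408 0.1268 0.1463]
```

View pics/top0d.png

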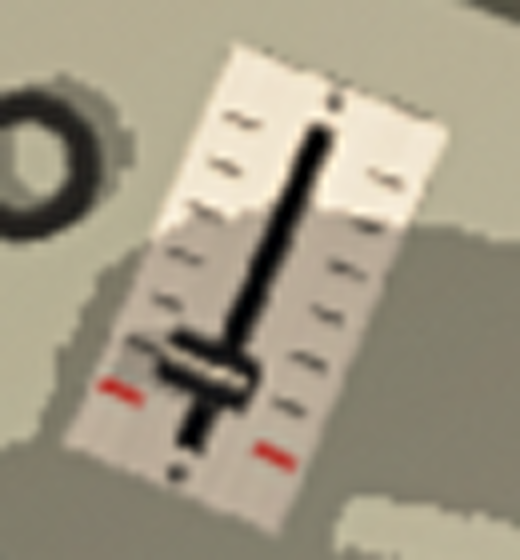

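Emit:
move_arm(
  commands=[
    {"offset": [0, -0.012, 0.024], "turn": [-0.005, 0, 0]},
    {"offset": [0, -0.037, 0.071], "turn": [-0.01, 0, 0]},
    {"offset": [0, -0.064, 0.124], "turn": [-0.015, 0, 0]},
    {"offset": [0, -0.092, 0.177], "turn": [-0.02, 0, 0]},
    {"offset": [0, -0.12, 0.23], "turn": [-0.025, 0, 0]},
    {"offset": [0, -0.148, 0.284], "turn": [-0.028, 0, 0]},
    {"offset": [0, -0.176, 0.338], "turn": [-0.028, 0, 0]},
    {"offset": [0, -0.204, 0.392], "turn": [-0.028, 0, 0]},
    {"offset": [0, -0.231, 0.445], "turn": [-0.028, 0, 0]},
    {"offset": [0, -0.245, 0.471], "turn": [-0.028, 0, 0]},
  ],
  claw=0,
  newtons=20,
)

```text
time_s: 1.65
position: [0.568, 0.0972, 0.2328]
tool_rot: [[0.001, 0.4, 0.917], [-0.0, 0.917, -0.4], [-1.0, -0.0, 0.001]]
wrist_force: [0.6, 0.8, 0.0]
opening: 0.0006
```

```bash
cat > st.py <<'E'
from h import *
np.set_printoptions(precision=4,suppress=True)
def rel():
    s=manip.sense();R=np.array(s['tool_rot']);p=np.array(s['position'])
    a=np.radians(-23.4);A=np.array([[np.cos(a),-np.sin(a)],[np.sin(a),np.cos(a)]])
    off=np.array([.5569,.1036])-.042*A[:,0]
    print('t',s['time_s'],'pos',p,'rel off',A.T@(p[:2]-off),'yaw z',np.degrees(np.arctan2(R[1,2],R[0,2])),'F supply',A.T@np.array(s['wrist_force'])[:2],s['wrist_force'][2],'open',s['opening'])
if __name__=='__main__':rel()
E
python3 st.py
```

```text
t 1.65 pos [0.568  0.0972 0.2328] rel off [ 0.0547 -0.0015] yaw z -23.57883248139056 F supply [0.2554 1.0222] 0.0430986364964112 open 0.0005691521205469581
```

Emit:
move_arm(
  commands=[
    {"offset": [0.01, 0.0, 0]},
    {"offset": [0.025, 0.0, 0]},
    {"offset": [0.04, 0, 0]},
    {"offset": [0.055, 0, 0]},
    {"offset": [0.07, 0, 0]},
    {"offset": [0.08, 0, 0]},
    {"offset": [0.088, 0, 0]},
    {"offset": [0.092, 0, 0]},
    {"offset": [0.092, 0, 0]},
    {"offset": [0.092, 0, 0]},
  ],
)

```text
validation failed for argument at $.co...
```

Run:
```python
from st import *
rel()
a,_=cap('side');a=a[:,:,::-1]
b,_=cap('top');b=b[:,:,::-1]
f=lambda x:cv2.resize(x,(500,500),interpolation=2)
cv2.imwrite('pics/c1.png',cv2.resize(np.hstack([f(a[140:240,170:270]),f(b[160:260,190:290])]),(800,400)))
```

```text
t 1.65 pos [0.568  0.0972 0.2328] rel off [ 0.0547 -0.0015] yaw z -23.57883248139056 F supply [0.2554 1.0222] 0.0430986364964112 open 0.0005691521205469581
```

View pics/c1.png

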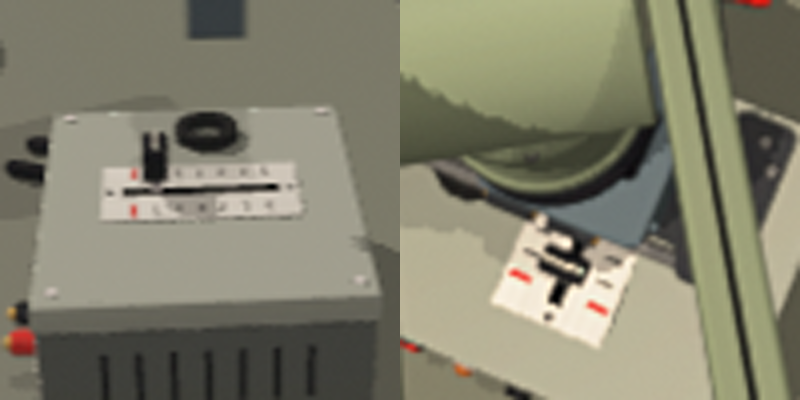

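Emit:
move_arm(
  commands=[
    {"offset": [0.01, 0.0, 0], "turn": [0, 0, 0]},
    {"offset": [0.025, 0.0, 0], "turn": [0, 0, 0]},
    {"offset": [0.04, 0, 0], "turn": [0, 0, 0]},
    {"offset": [0.055, 0, 0], "turn": [0, 0, 0]},
    {"offset": [0.07, 0, 0], "turn": [0, 0, 0]},
    {"offset": [0.08, 0, 0], "turn": [0, 0, 0]},
    {"offset": [0.088, 0, 0], "turn": [0, 0, 0]},
    {"offset": [0.092, 0, 0], "turn": [0, 0, 0]},
    {"offset": [0.092, 0, 0], "turn": [0, 0, 0]},
    {"offset": [0.092, 0, 0], "turn": [0, 0, 0]},
  ],
)

```text
time_s: 3.0
position: [0.5667, 0.0998, 0.1414]
tool_rot: [[0.001, 0.398, 0.918], [0.0, 0.918, -0.398], [-1.0, 0.001, 0.001]]
wrist_force: [-0.5, 0.3, 1.0]
opening: 0.0002
```

```bash
cat >> st.py <<'E'
def pic(n):
    a,_=cap('side');a=a[:,:,::-1]
    b,_=cap('top');b=b[:,:,::-1]
    f=lambda x:cv2.resize(x,(400,400),interpolation=2)
    cv2.imwrite('pics/'+n,np.hstack([f(a[150:230,170:250]),f(b[170:250,190:270])]))
E
python3 -c "
from st import *
rel();pic('c2.png')"
```

```text
t 3.0 pos [0.5667 0.0998 0.1414] rel off [0.0525 0.0004] yaw z -23.426241514618635 F supply [-0.5696  0.0506] 1.039726766041645 open 0.00020353804683596752
```

View pics/c2.png

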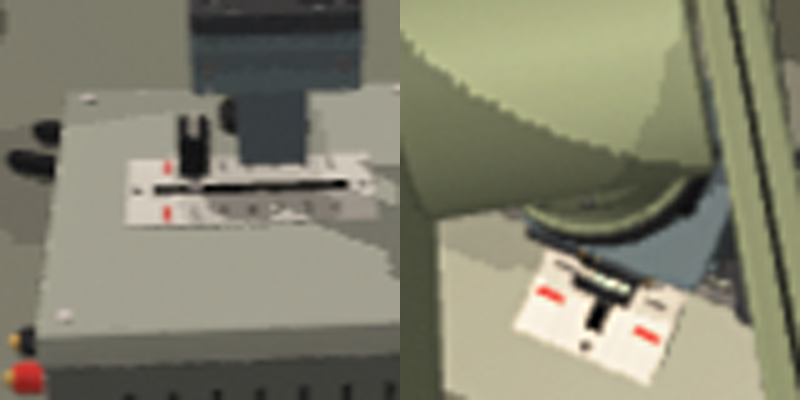

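Emit:
move_arm(
  commands=[
    {"offset": [0, 0, -0.004], "turn": [0, 0, 0]},
    {"offset": [0, 0, -0.008], "turn": [0, 0, 0]},
    {"offset": [0, 0, -0.012], "turn": [0, 0, 0]},
    {"offset": [0, 0, -0.015], "turn": [0, 0, 0]},
    {"offset": [0, 0, -0.018], "turn": [0, 0, 0]},
    {"offset": [0, 0, -0.02], "turn": [0, 0, 0]},
    {"offset": [0, 0, -0.022], "turn": [0, 0, 0]},
    {"offset": [0, 0, -0.024], "turn": [0, 0, 0]},
    {"offset": [0, 0, -0.026], "turn": [0, 0, 0]},
    {"offset": [0, 0, -0.026], "turn": [0, 0, 0]},
  ],
)

```text
time_s: 4.35
position: [0.542, 0.1104, 0.141]
tool_rot: [[-0.001, 0.397, 0.918], [0.0, 0.918, -0.397], [-1.0, -0.0, -0.001]]
wrist_force: [0.4, -0.0, -0.0]
opening: 0.0003
```

```bash
python3 -c "
from st import *
rel();pic('c3.png')"
```

```text
t 4.35 pos [0.542  0.1104 0.141 ] rel off [0.0256 0.0003] yaw z -23.40762942311214 F supply [0.4196 0.1592] -0.02638966276860187 open 0.00032802231214961196
```

View pics/c3.png

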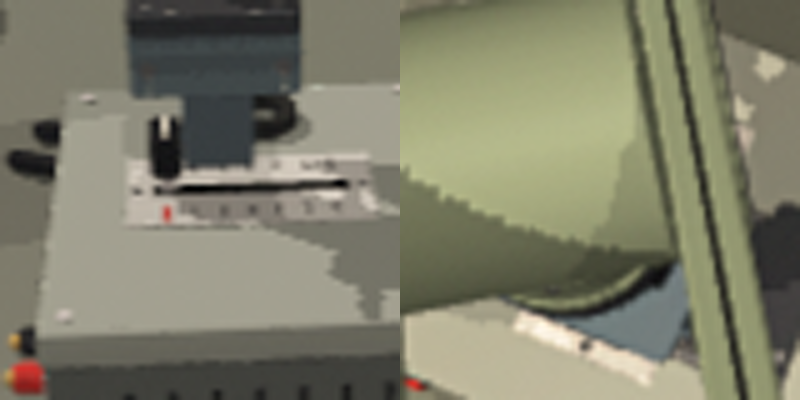

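Emit:
move_arm(
  commands=[
    {"offset": [0, 0, -0.0005], "turn": [0, 0, 0]},
    {"offset": [0, 0, -0.001], "turn": [0, 0, 0]},
    {"offset": [0, 0, -0.0015], "turn": [0, 0, 0]},
    {"offset": [0, 0, -0.002], "turn": [0, 0, 0]},
    {"offset": [0, 0, -0.0025], "turn": [0, 0, 0]},
    {"offset": [0, 0, -0.0025], "turn": [0, 0, 0]},
    {"offset": [0, 0, -0.0025], "turn": [0, 0, 0]},
    {"offset": [0, 0, -0.0025], "turn": [0, 0, 0]},
    {"offset": [0, 0, -0.0025], "turn": [0, 0, 0]},
    {"offset": [0, 0, -0.0025], "turn": [0, 0, 0]},
  ],
)

```text
time_s: 5.7
position: [0.541, 0.1108, 0.141]
tool_rot: [[0.002, 0.397, 0.918], [-0.0, 0.918, -0.397], [-1.0, 0.0, 0.002]]
wrist_force: [4.0, -2.6, -1.4]
opening: 0.0007
```

```bash
python3 st.py
```

```text
t 5.7 pos [0.541  0.1108 0.141 ] rel off [0.0246 0.0003] yaw z -23.411775602427955 F supply [ 4.7355 -0.831 ] -1.4158233458370397 open 0.0006645335324189508
```

Emit:
move_arm(
  commands=[
    {"offset": [0, 0, 0.006], "turn": [0, 0, 0]},
    {"offset": [0, 0, 0.012], "turn": [0, 0, 0]},
    {"offset": [-0.02, 0, 0.013], "turn": [0, 0, 0]},
    {"offset": [-0.045, 0, 0.013], "turn": [0, 0, 0]},
    {"offset": [-0.06, 0, 0.013], "turn": [0, 0, 0]},
    {"offset": [-0.065, 0, 0.0], "turn": [0, 0, 0]},
    {"offset": [-0.065, 0, -0.02], "turn": [0, 0, 0]},
    {"offset": [-0.065, 0, -0.04], "turn": [0, 0, 0]},
    {"offset": [-0.065, 0, -0.056], "turn": [0, 0, 0]},
    {"offset": [-0.065, 0, -0.063], "turn": [0, 0, 0]},
  ],
)

```text
time_s: 6.95
position: [0.481, 0.1367, 0.2059]
tool_rot: [[-0.0, 0.397, 0.918], [-0.0, 0.918, -0.397], [-1.0, -0.0, -0.0]]
wrist_force: [-0.0, 0.1, 1.1]
opening: 0.0003
```

```bash
python3 -c "
from st import *
rel();pic('c4.png')"
```

```text
t 6.95 pos [0.481  0.1367 0.2059] rel off [-0.0408  0.0002] yaw z -23.36370317630294 F supply [-0.0645  0.0273] 1.1180863088250024 open 0.00027479912900399406
```

View pics/c4.png

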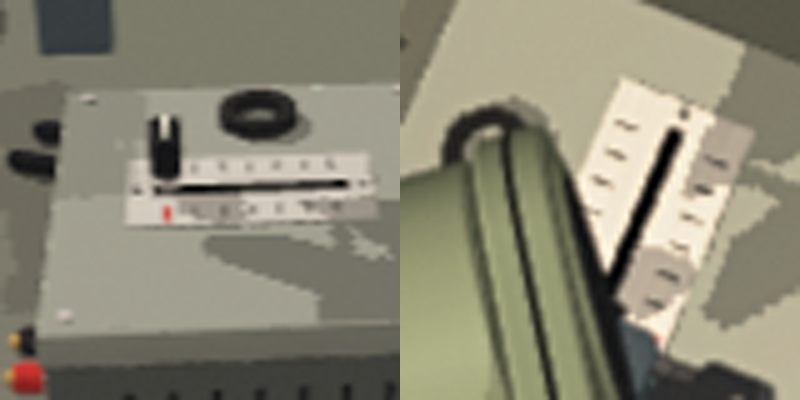

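Emit:
move_arm(
  commands=[
    {"offset": [0.01, 0, 0], "turn": [0, 0, 0]},
    {"offset": [0.025, 0, 0], "turn": [0, 0, 0]},
    {"offset": [0.04, 0, 0], "turn": [0, 0, 0]},
    {"offset": [0.052, 0, 0], "turn": [0, 0, 0]},
    {"offset": [0.061, 0, 0], "turn": [0, 0, 0]},
    {"offset": [0.065, 0, 0], "turn": [0, 0, 0]},
    {"offset": [0.065, 0, 0.003], "turn": [0, 0, 0]},
    {"offset": [0.065, 0, 0.006], "turn": [0, 0, 0]},
    {"offset": [0.065, 0, 0.009], "turn": [0, 0, 0]},
    {"offset": [0.065, 0, 0.009], "turn": [0, 0, 0]},
  ],
)

```text
time_s: 8.3
position: [0.4911, 0.1325, 0.1412]
tool_rot: [[0.001, 0.398, 0.918], [0.0, 0.918, -0.398], [-1.0, 0.0, 0.001]]
wrist_force: [-0.2, 0.3, -0.2]
opening: 0.0002
```

```bash
python3 st.py
```

```text
t 8.3 pos [0.4911 0.1325 0.1412] rel off [-0.0299  0.0004] yaw z -23.43616231524535 F supply [-0.2745  0.2432] -0.24622720363749195 open 0.0002453805718872783
```

Emit:
move_arm(
  commands=[
    {"offset": [0, 0, 0.002], "turn": [0, 0, 0]},
    {"offset": [0, 0, 0.004], "turn": [0, 0, 0]},
    {"offset": [0, 0, 0.005], "turn": [0, 0, 0]},
    {"offset": [0, 0, 0.006], "turn": [0, 0, 0]},
    {"offset": [0, 0, 0.007], "turn": [0, 0, 0]},
    {"offset": [0, 0, 0.008], "turn": [0, 0, 0]},
    {"offset": [0, 0, 0.008], "turn": [0, 0, 0]},
    {"offset": [0, 0, 0.008], "turn": [0, 0, 0]},
    {"offset": [0, 0, 0.008], "turn": [0, 0, 0]},
    {"offset": [0, 0, 0.008], "turn": [0, 0, 0]},
  ],
)

```text
time_s: 9.55
position: [0.4953, 0.1305, 0.141]
tool_rot: [[-0.006, 0.398, 0.917], [0.002, 0.917, -0.398], [-1.0, -0.0, -0.006]]
wrist_force: [-8.7, 4.4, 4.8]
opening: 0.0006
```

```bash
python3 st.py
```

```text
t 9.55 pos [0.4953 0.1305 0.141 ] rel off [-0.0252  0.0003] yaw z -23.467933627378677 F supply [-9.6819  0.567 ] 4.800016045117218 open 0.0006227542191349067
```

Emit:
move_arm(
  commands=[
    {"offset": [0, 0, 0.0005], "turn": [0, 0, 0]},
    {"offset": [0, 0, 0.001], "turn": [0, 0, 0]},
    {"offset": [0, 0, 0.0015], "turn": [0, 0, 0]},
    {"offset": [0, 0, 0.002], "turn": [0, 0, 0]},
    {"offset": [0, 0, 0.002], "turn": [0, 0, 0]},
    {"offset": [0, 0, 0.002], "turn": [0, 0, 0]},
    {"offset": [0, 0, 0.002], "turn": [0, 0, 0]},
    {"offset": [0, 0, 0.002], "turn": [0, 0, 0]},
    {"offset": [0, 0, 0.002], "turn": [0, 0, 0]},
    {"offset": [0, 0, 0.002], "turn": [0, 0, 0]},
  ],
)

```text
time_s: 10.8
position: [0.4996, 0.1287, 0.1409]
tool_rot: [[-0.0, 0.397, 0.918], [0.0, 0.918, -0.397], [-1.0, -0.0, -0.0]]
wrist_force: [-3.6, 2.0, 3.4]
opening: 0.0001
```

```bash
python3 st.py
```

```text
t 10.8 pos [0.4996 0.1287 0.1409] rel off [-0.0206  0.0003] yaw z -23.41621887359899 F supply [-4.0424  0.4016] 3.409211614278301 open 0.00014813451453107114
```

Emit:
move_arm(
  commands=[
    {"offset": [0, 0, 0.0005], "turn": [0, 0, 0]},
    {"offset": [0, 0, 0.001], "turn": [0, 0, 0]},
    {"offset": [0, 0, 0.0015], "turn": [0, 0, 0]},
    {"offset": [0, 0, 0.002], "turn": [0, 0, 0]},
    {"offset": [0, 0, 0.0025], "turn": [0, 0, 0]},
    {"offset": [0, 0, 0.003], "turn": [0, 0, 0]},
    {"offset": [0, 0, 0.0035], "turn": [0, 0, 0]},
    {"offset": [0, 0, 0.004], "turn": [0, 0, 0]},
    {"offset": [0, 0, 0.004], "turn": [0, 0, 0]},
    {"offset": [0, 0, 0.004], "turn": [0, 0, 0]},
  ],
)

```text
time_s: 12.05
position: [0.5035, 0.127, 0.141]
tool_rot: [[-0.0, 0.398, 0.918], [0.0, 0.918, -0.398], [-1.0, 0.0, -0.0]]
wrist_force: [0.2, -0.2, -0.3]
opening: 0.0004
```

```bash
python3 -c "
from st import *
rel();pic('c5.png')"
```

```text
t 12.05 pos [0.5035 0.127  0.141 ] rel off [-0.0163  0.0003] yaw z -23.422339312217954 F supply [ 0.2648 -0.1399] -0.33303901221183957 open 0.0003930421834090051
```

View pics/c5.png

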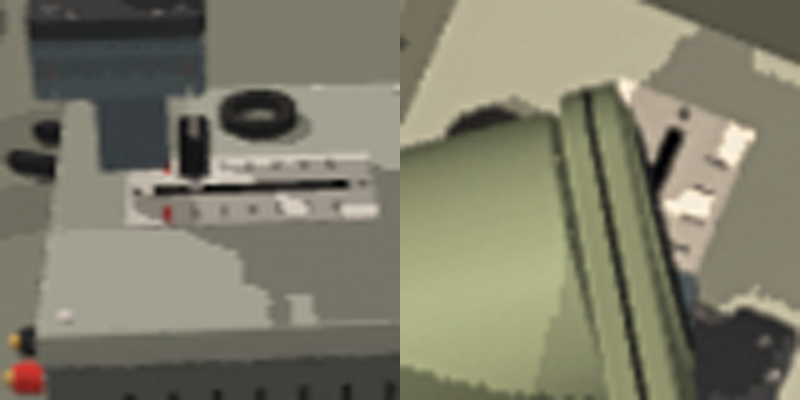

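Emit:
move_arm(
  commands=[
    {"offset": [0, 0, 0.002], "turn": [0, 0, 0]},
    {"offset": [0, 0, 0.004], "turn": [0, 0, 0]},
    {"offset": [0, 0, 0.006], "turn": [0, 0, 0]},
    {"offset": [0, 0, 0.008], "turn": [0, 0, 0]},
    {"offset": [0, 0, 0.01], "turn": [0, 0, 0]},
    {"offset": [0, 0, 0.011], "turn": [0, 0, 0]},
    {"offset": [0, 0, 0.012], "turn": [0, 0, 0]},
    {"offset": [0, 0, 0.013], "turn": [0, 0, 0]},
    {"offset": [0, 0, 0.014], "turn": [0, 0, 0]},
    {"offset": [0, 0, 0.014], "turn": [0, 0, 0]},
  ],
)

```text
time_s: 13.4
position: [0.5168, 0.1212, 0.1409]
tool_rot: [[0.0, 0.398, 0.918], [-0.0, 0.918, -0.398], [-1.0, 0.0, 0.0]]
wrist_force: [0.3, 0.6, 0.1]
opening: 0.0003
```

```bash
python3 -c "
from st import *
rel();pic('c6.png')"
```

```text
t 13.4 pos [0.5168 0.1212 0.1409] rel off [-0.0018  0.0003] yaw z -23.433177046231307 F supply [0.0044 0.6895] 0.10660081095470522 open 0.0003344155790052832
```

View pics/c6.png

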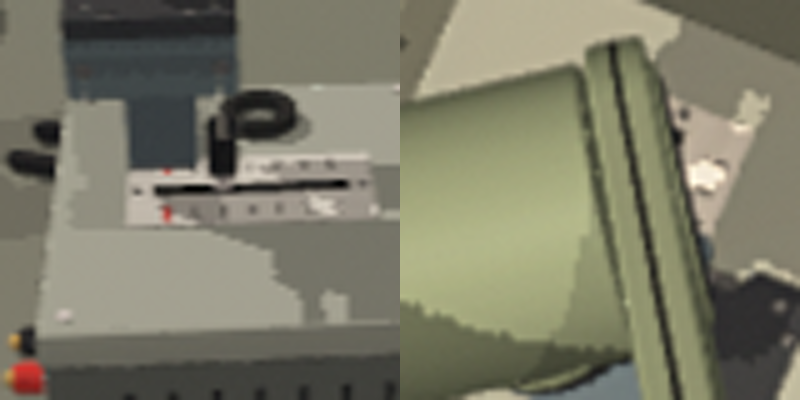

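Second click (knob at column ~223, was 194). Repeat once more.

Emit:
move_arm(
  commands=[
    {"offset": [0, 0, 0.002], "turn": [0, 0, 0]},
    {"offset": [0, 0, 0.004], "turn": [0, 0, 0]},
    {"offset": [0, 0, 0.006], "turn": [0, 0, 0]},
    {"offset": [0, 0, 0.008], "turn": [0, 0, 0]},
    {"offset": [0, 0, 0.01], "turn": [0, 0, 0]},
    {"offset": [0, 0, 0.011], "turn": [0, 0, 0]},
    {"offset": [0, 0, 0.012], "turn": [0, 0, 0]},
    {"offset": [0, 0, 0.013], "turn": [0, 0, 0]},
    {"offset": [0, 0, 0.014], "turn": [0, 0, 0]},
    {"offset": [0, 0, 0.014], "turn": [0, 0, 0]},
  ],
)

```text
time_s: 14.75
position: [0.5296, 0.1157, 0.1409]
tool_rot: [[0.0, 0.398, 0.918], [-0.0, 0.918, -0.398], [-1.0, 0.0, 0.0]]
wrist_force: [0.2, -0.4, -0.3]
opening: 0.0005
```

```bash
python3 -c "
from st import *
rel();pic('c7.png')"
```

```text
t 14.75 pos [0.5296 0.1157 0.1409] rel off [0.0122 0.0003] yaw z -23.435825734741787 F supply [ 0.3454 -0.2662] -0.29364396083620675 open 0.000488606163851976
```

View pics/c7.png

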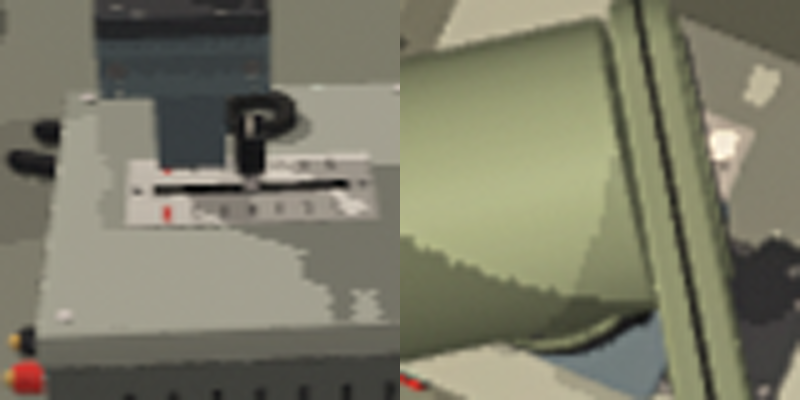

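Third click (knob at column ~251, +28 px again), with no residual force. Now I'll back off to the front, rise and move away.

Emit:
move_arm(
  commands=[
    {"offset": [0, 0, -0.006], "turn": [0, 0, 0]},
    {"offset": [0, 0, -0.015], "turn": [0, 0, 0]},
    {"offset": [-0.01, 0, -0.02], "turn": [0, 0, 0]},
    {"offset": [-0.03, 0, -0.02], "turn": [0, 0, 0]},
    {"offset": [-0.055, 0, -0.02], "turn": [0, 0, 0]},
    {"offset": [-0.08, 0, -0.03], "turn": [0, 0, 0]},
    {"offset": [-0.1, 0.02, -0.06], "turn": [0, 0, 0]},
    {"offset": [-0.11, 0.05, -0.1], "turn": [0, 0, 0]},
    {"offset": [-0.11, 0.08, -0.13], "turn": [0, 0, 0]},
    {"offset": [-0.11, 0.1, -0.15], "turn": [0, 0, 0]},
  ],
)

```text
time_s: 16.1
position: [0.4303, 0.2689, 0.2521]
tool_rot: [[0.001, 0.396, 0.918], [0.001, 0.918, -0.396], [-1.0, 0.002, 0.001]]
wrist_force: [-0.5, -0.1, -0.3]
opening: 0.0005
```

Emit:
move_arm(
  commands=[
    {"offset": [0, 0.02, -0.01], "turn": [0, 0, 0]},
    {"offset": [0, 0.05, -0.02], "turn": [0, 0, 0]},
    {"offset": [0, 0.09, -0.03], "turn": [0, 0, 0]},
    {"offset": [0, 0.13, -0.04], "turn": [0, 0, 0]},
    {"offset": [0, 0.17, -0.04], "turn": [0, 0, 0]},
    {"offset": [0, 0.2, -0.04], "turn": [0, 0, 0]},
    {"offset": [0, 0.21, -0.04], "turn": [0, 0, 0]},
    {"offset": [0, 0.21, -0.04], "turn": [0, 0, 0]},
    {"offset": [0, 0.21, -0.04], "turn": [0, 0, 0]},
    {"offset": [0, 0.21, -0.04], "turn": [0, 0, 0]},
  ],
)

```text
time_s: 17.35
position: [0.4779, 0.4749, 0.2516]
tool_rot: [[0.0, 0.398, 0.917], [0.0, 0.917, -0.398], [-1.0, 0.0, 0.0]]
wrist_force: [0.1, 0.4, -0.5]
opening: 0.0009
```

Run:
```python
from st import *
rel();pic('c8.png')
p,d=cap('top','top9.png');P=cloud('top',d)
K=P[(P[...,2]>.135)&(P[...,2]<.16)&(P[...,0]>.48)&(P[...,0]<.65)&(abs(P[...,1]-.11)<.06)]
a=np.radians(-23.4);ax=np.array([np.cos(a),np.sin(a)])
print(len(K),K.mean(0),(K.mean(0)[:2]-[.5569,.1036])@ax+.042)
o=cv2.imread('pics/top0.png');n=cv2.imread('pics/top9.png')
cv2.imwrite('pics/cmp.png',np.vstack([cv2.resize(x[130:300,110:380],(800,300)) for x in(o,n)]))
```

```text
t 17.35 pos [0.4779 0.4749 0.2516] rel off [-0.178   0.3094] yaw z -23.46057306321198 F supply [-0.0848  0.3553] -0.5136221925363291 open 0.0008928885219939913
91 [0.5561 0.103  0.1431] 0.041493801868905354
```

View pics/c8.png

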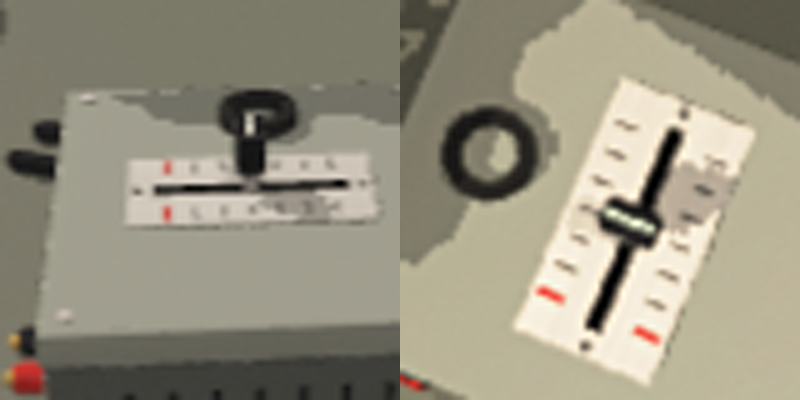

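View pics/cmp.png

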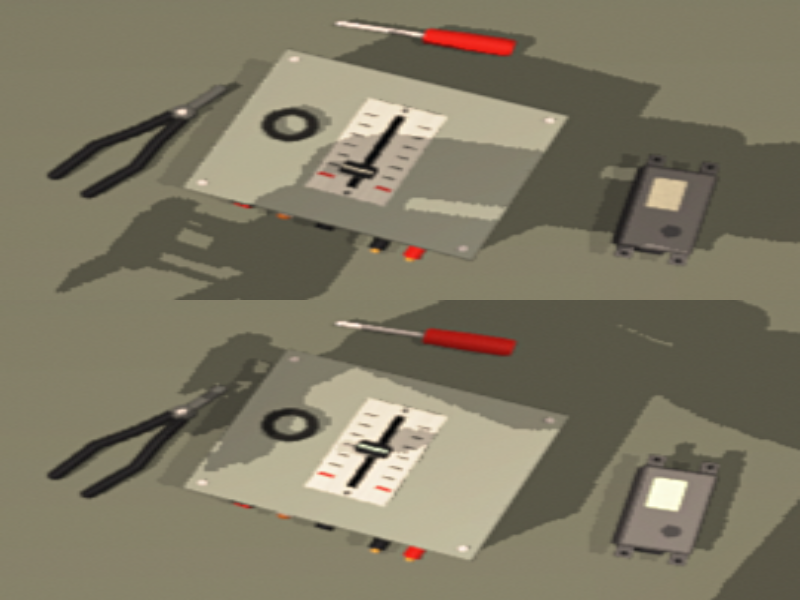

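The knob measures 41.5 mm from off, which is notch 3. The parts haven't moved and the hand is clear.

```bash
python3 -c "
from plant import close_job
print(close_job())"
```

```text
the job is handed in; nothing more can be done
None
```

The lever is resting in the third notch from off, and I handed the job in at about 17.5 s of the 64 s allowed. The hand-in gives no verdict.

- **To off:** The lever started in notch 1. With the closed fingertips I pushed the knob back until it snapped to off, then pressed gently and felt the hard stop at about 5 N. The side picture showed the knob level with the red marks.
- **To the third notch:** From the front I pushed it forward one notch at a time. The contact force read after each click had dropped to about zero, and the side picture showed the knob one tick further on.
- **Last checks:**
  - The camera depth put the knob 41.5 mm from off, against a target of 42 mm.
  - The pliers, module, grommet and screwdriver looked unmoved when I compared the before and after pictures; I did not measure them.
  - The hand is clear of everything, with about zero wrist force.

No check failed or disagreed. One move call was refused before anything moved, because I had left out the turn values; I sent it again with them filled in.

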